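# Nest the measuring cups at the packing bench

## Robot

A 6-joint arm with a two-finger parallel gripper is mounted at the origin on the work surface. World frame = base frame: x ahead of the robot, y to its left, z up, the work surface at z = 0. Lengths are in mm, angles in rad, forces in N, time in s.
With the tool pointing down it reaches from about 375 to 925 mm from the base axis. Payload 5.7 kg.
Tool frame: the origin (TCP) lies on the centre line of the jaws, within the pads' length; the fingertips stand 11 mm ahead of it and the grasp point (between the pads) lies 8 mm behind it; z points along the fingers, y is the line along which they close (so a half turn about z gives the same grasp; the last joint's range is limited). The gripper opens to 88 mm and grips with 3 to 60 N. Pads are 20 mm wide; open, the fingers measure 115 mm over their backs; the gripper's body (75 mm by 178 mm) begins 61 mm behind the grasp point.
Start: joints at [-1.254, 0.359, 1.51, -0, 1.272, -0.115], TCP at [251.085, -544.903, 233.623] pointing down, gripper open.
Joint ranges: [-2.97, 2.97], [-1.01, 2.36], [0.21, 2.38], [-0.96, 4.11], [0.2, 2.71], [-2.98, 2.98]. Speed limits (rad/s): [2.39, 2.39, 3.14, 3.14, 3.14, 3.14].

## Interface

Orientations are given as a rotation vector (axis times angle).
In Python, from bench import arm gives the robot as it stands. Calls block until the motion is done:
- arm.move_pose(position, orientation): joint-space move of the TCP to a pose.
- arm.move_straight(position, ori=None, feed=150): straight line of the TCP; ori=None keeps the orientation; feed is the mean speed in mm/s.
- arm.movej(angles): joint-space move.
- arm.grip(opening): finger opening in mm; the grip force is fixed at half the most; returns when the fingers have stopped.
- arm.pause(seconds).
- arm.ik(position, orientation): joint angles nearest the present ones, or None.
- arm.state(): the state.
- arm.camera(name): name is "side" or "top"; returns a dict with "color" (420x560x3 uint8, red, green, blue), "vertical_fov" (degrees; the focal length in pixels is half the picture's height over the tangent of half this angle, whatever the lens; pixels are square), "cx", "cy" (the principal point, pixels), "R" (3x3) and "t" (3): a world point X has camera coordinates R X + t. Camera axes: x right, y down, z forward; pixel columns grow to the right and rows downward; lengths in mm; the calibration is good to about 2 mm. A picture is of the moment at which its call begins. There is no depth.
A pose or a line that the arm cannot do raises arm.MotionError and nothing moves.
- arm.finish_job(): hands the job in; it is judged then, once.
The state is a dict: "time": time; "joint_pos": joint angles; "dq": joint speeds; "joint_efforts": joint torques, N m; "ee_pos": TCP position; "tool_rot": TCP orientation; "force": force on the tool from outside, world axes, zero at the start; "torque": the same for the moment, N m; "opening": finger opening in mm; "grip_force": force on a finger pad.
Only numpy, scipy, OpenCV 4.12 (cv2) and the standard library are available. Lean on these libraries where they do the work, as an engineer would, in place of code of your own. Each camera call takes 0.05 s, during which the arm holds its last target. There are 200 camera calls.

## Task

Put the measuring cups away: nest the collared cup hanging in the sloping rack and the collared cup standing on the bench, in either order, into the cup in the low wooden stand, so that all three make one straight upright stack with each cup fully home, collar on rim, and the bottom cup still seated in its stand. Lower each cup into place rather than dropping it, and leave everything else (tamper, beaker, cartons, jar, brush, stick bundle) where it is.

Things in the scene. Friction and masses are not known exactly. Their poses are not given: they have to be found in the camera images.
- cup_rack: open aluminium cup 80 mm tall: collar 68 mm across, 30 mm high (z 50 to 80), mouth 61 mm; body below tapers from 56 to 39 mm across; flat shoulder at z = 50. Origin: centre of the foot's underside, z up its axis. Hangs by its collar in either hole of the sloping rack, axis leaning 30 degrees from vertical, mouth away from the robot
- cup_loose: open aluminium cup 80 mm tall: collar 68 mm across, 30 mm high (z 50 to 80), mouth 61 mm; body below tapers from 56 to 39 mm across; flat shoulder at z = 50. Origin: centre of the foot's underside, z up its axis. Stands upright on the bench. A cup nested fully home rests coaxial, shoulder on the lower cup's rim, origin 30 mm above the lower cup's
- cup_base: open aluminium cup 80 mm tall: collar 68 mm across, 30 mm high (z 50 to 80), mouth 61 mm; body below tapers from 56 to 39 mm across; flat shoulder at z = 50. Origin: centre of the foot's underside, z up its axis. Hangs upright by its collar in the hole of the low wooden stand, rim 90 mm above the bench. All three cups are alike
- rack: wooden rack, fixed, 120 mm deep (x) by 250 mm wide (y), up to 120 mm high on the side near the robot; a 12 mm board sloping 30 degrees down to its far side (+x) with two 60 mm holes 114 mm apart; origin under its middle on the bench
- slot_left (a point): centre of the rack's left (+y) hole, on the board's upper face, 90 mm above the bench
- slot_right (a point): centre of the rack's right (-y) hole, likewise (the cup may hang in either)
- stand: wooden stand block, fixed, 110 x 110 x 60 mm high on two 130 mm long feet, with one upright 60 mm hole; origin under its middle on the bench
- stand_mouth (a point): centre of the stand's hole at its upper face, 60 mm above the bench
- tamper: solid wooden tamper hanging in the other hole of the rack; tapered plug, 68 mm flange, 26 mm thick turned handle above; origin centre of its underside, z up its axis. Bystander
- beaker: plain straight-sided open aluminium beaker without a collar, 66 mm across, 80 mm tall, standing on the bench; origin centre of its underside. Bystander
- carton_a: small printed paper carton 55 x 70 x 95 mm tall; origin centre of its underside. Bystander
- carton_b: a second such carton. Bystander
- jar: glass jar, 60 mm across, 75 mm tall; origin centre of its underside. Bystander
- brush: hand brush lying flat, 160 mm long along its x; origin under its middle. Bystander
- bundle: bundle of wooden sticks lying flat, 170 mm long along its x, about 55 mm wide, 35 mm high; origin under its middle. Bystander
There are look-alikes about, which are no part of the job. What is shaped like the cup_rack but pink or purple is not meant.

How it is judged (in metres and radians):
At the end, for the whole second after the job is handed in: The bottom cup sits upright in the stand's hole (within 6 mm of its centre, foot 5 to 15 mm above the bench, tilt under 4 degrees); the other two are nested above it in either order, each 26 to 34 mm above the one below, within 6 mm of its axis and 4 degrees of its direction; all three at rest (horizontal distance between cup_base and stand_mouth below 0.006 m and height (world z) of cup_base between 0.005 and 0.015 m and angle between cup_base's own z axis and vertical below 0.07 rad and ((z of cup_rack in the frame of cup_base between 0.026 and 0.034 m and horizontal distance between cup_rack and cup_base below 0.006 m and angle between the z axis of cup_rack and the z axis of cup_base, either way round below 0.07 rad and z of cup_loose in the frame of cup_rack between 0.026 and 0.034 m and horizontal distance between cup_loose and cup_rack below 0.006 m and angle between the z axis of cup_loose and the z axis of cup_rack, either way round below 0.07 rad) or (z of cup_loose in the frame of cup_base between 0.026 and 0.034 m and horizontal distance between cup_loose and cup_base below 0.006 m and angle between the z axis of cup_loose and the z axis of cup_base, either way round below 0.07 rad and z of cup_rack in the frame of cup_loose between 0.026 and 0.034 m and horizontal distance between cup_rack and cup_loose below 0.006 m and angle between the z axis of cup_rack and the z axis of cup_loose, either way round below 0.07 rad)) and linear speed of each of cup_rack, cup_loose, cup_base below 0.02 m/s); the robot touches nothing.
It fails at once if a cup is let go and drops (faster than 0.45 m/s, about 10 mm of fall) over the stand ((horizontal distance between cup_rack and stand_mouth below 0.03 m and height (world z) of cup_rack above 0.03 m and linear speed of cup_rack above 0.45 m/s and contact force between the fingers and cup_rack below 0.05 N) or (horizontal distance between cup_loose and stand_mouth below 0.03 m and height (world z) of cup_loose above 0.03 m and linear speed of cup_loose above 0.45 m/s and contact force between the fingers and cup_loose below 0.05 N)).
It fails at once if a bystander is moved by more than 30 mm (distance of any of tamper, beaker, carton_a, carton_b, jar, brush, bundle from where it was at the start of the episode above 0.03 m).
It also fails if it takes over 64 s, if anything falls off the work surface, if the arm or the gripper's body presses on something with over 40 N, if the wrist force passes 120 N, or if a joint passes its speed limit or range.

## Working session

There is one attempt and no reset: what is moved stays moved. The work goes in short steps, each a Python script; the robot and the scene stay as the last script left them, time stands still between calls to the robot, and variables do not carry over. Pictures are saved under pics/ and viewed, at most 10 in all, crops included, and the job is handed in when it is done.

```bash
mkdir -p pics; ls
python3 - <<'E'
from bench import arm
import cv2,pickle
d={}
for n in("top","side"):
    c=arm.camera(n); d[n]=c
    cv2.imwrite(f"pics/{n}0.png",cv2.resize(c["color"][:,:,::-1],(800,600),interpolation=cv2.INTER_CUBIC))
    print(n,{k:v for k,v in c.items() if k!="color"})
pickle.dump(d,open("cams.pkl","wb"))
print(arm.state())
E
```

```text
pics
top {'vertical_fov': 47.659234897108576, 'cx': 280.87144254770675, 'cy': 207.10615660142395, 'R': array([[ 0.00644419, -0.99992131,  0.01076324],
       [-0.99575507, -0.00740488, -0.09174429],
       [ 0.09181677, -0.01012633, -0.99572443]]), 't': array([  -7.76436808,  558.86264916, 1269.16178563])}
side {'vertical_fov': 44.883801317942975, 'cx': 281.9261150457491, 'cy': 208.10978560967416, 'R': array([[-0.76643006, -0.64190691, -0.02324835],
       [-0.35706801,  0.45586316, -0.81528597],
       [ 0.53393576, -0.61655843, -0.57859165]]), 't': array([ 433.25190298,  260.39661256, 1145.13491059])}
{'time': 0.1, 'joint_pos': array([-1.25411624e+00,  3.59440859e-01,  1.51130676e+00,  3.58628976e-06,
        1.27249006e+00, -1.15111629e-01]), 'dq': array([-1.05313251e-03,  1.17216203e-04, -3.87655493e-03,  6.90843316e-04,
       -7.24012845e-05, -1.32340474e-04]), 'joint_efforts': array([ 6.02149921e-04, -5.16355920e+01, -2.71407205e+01,  6.77588163e-02,
        2.77482241e-02, -2.50426206e-05]), 'ee_pos': array([ 250.90119315, -544.36872031,  232.89557398]), 'tool_rot': array([-3.06706150e+00, -6.72647750e-01,  2.54498211e-04]), 'force': array([-0.0943411 ,  0.38168192,  0.05972056]), 'torque': array([ 0.01307833, -0.06239518, -0.0022953 ]), 'grip_force': 0.0, 'opening': 87.93481319557489}
```

View pics/top0.png

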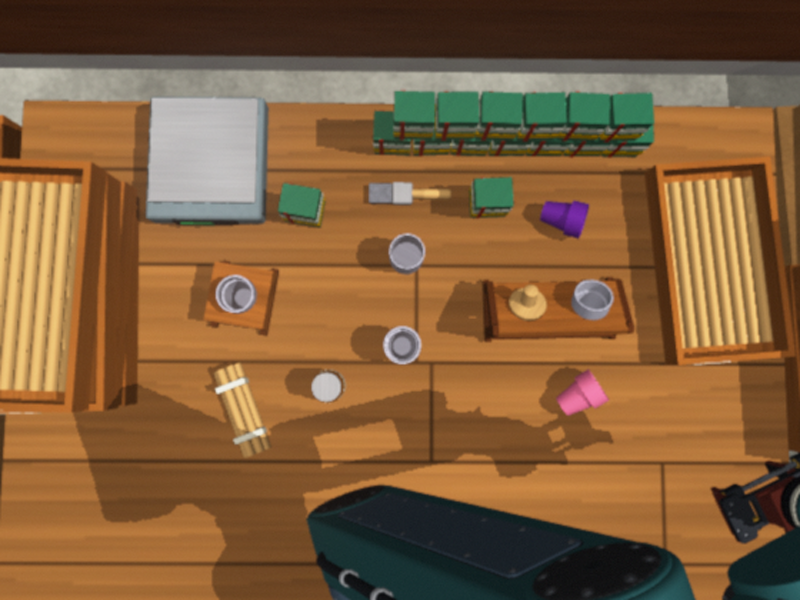

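View pics/side0.png

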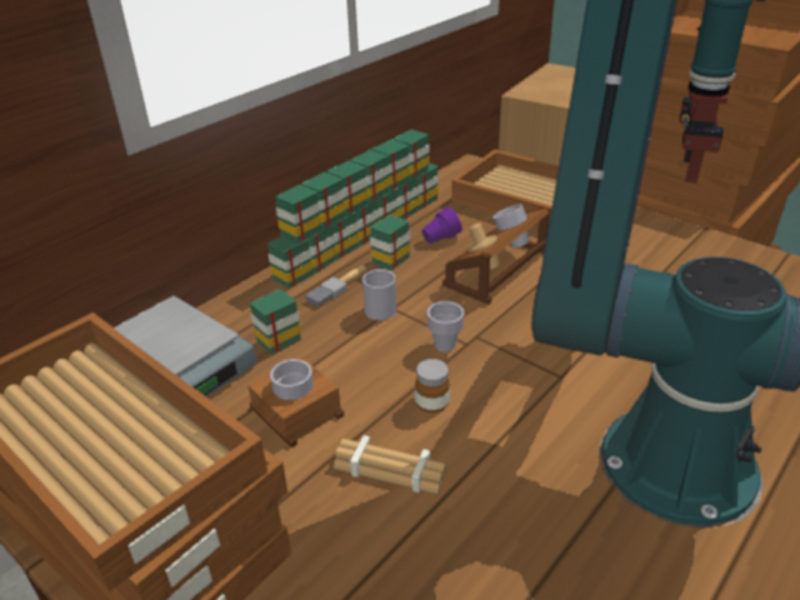

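The top view (800x600) shows the base cup in the stand at (236,294), the loose cup at (402,345), the beaker at (407,253), the tamper at (528,300) and the rack cup in the right-hand hole at (592,299). Next I'll enlarge these to read them more closely.

```bash
cat > h.py <<'E'
import numpy as np,cv2,pickle
from scipy.spatial.transform import Rotation as Ro
def K(c):
    f=210/np.tan(np.radians(c["vertical_fov"]/2)); return f
def proj(c,X):
    p=np.atleast_2d(X)@c["R"].T+c["t"]; return K(c)*p[:,:2]/p[:,2:]+[c["cx"],c["cy"]]
def back(c,uv,z):
    d=c["R"].T@np.r_[(np.array(uv)-[c["cx"],c["cy"]])/K(c),1]; o=-c["R"].T@c["t"]
    return o+d*(z-o[2])/d[2]
def crop(c,ctr,w=50,h=37.5,s=8):
    M=np.array([[s,0,-s*(ctr[0]-w/2)],[0,s,-s*(ctr[1]-h/2)]])
    return cv2.warpAffine(c["color"][:,:,::-1].copy(),M,(int(w*s),int(h*s)),flags=cv2.INTER_CUBIC)
E
python3 - <<'E'
from h import *
d=pickle.load(open("cams.pkl","rb")); t,s=d["top"],d["side"]
a=np.vstack([np.hstack([crop(t,(165,206)),crop(t,(281,241))]),np.hstack([crop(t,(415,210)),crop(t,(370,210))])])
cv2.imwrite("pics/ct.png",a)
b=np.vstack([np.hstack([crop(s,(204,265)),crop(s,(312,228))]),np.hstack([crop(s,(357,155)),crop(s,(335,170))])])
cv2.imwrite("pics/cs.png",b)
E
```

```text
(no output)
```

View pics/ct.png

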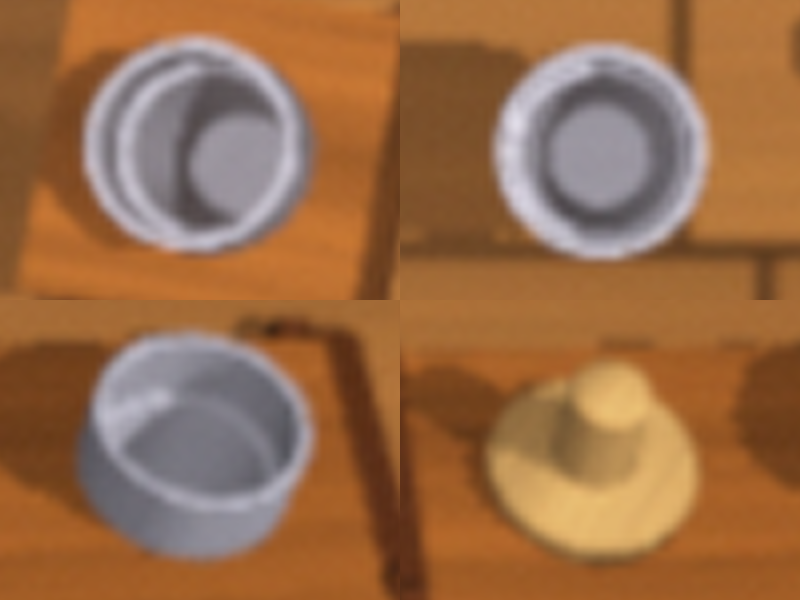

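View pics/cs.png

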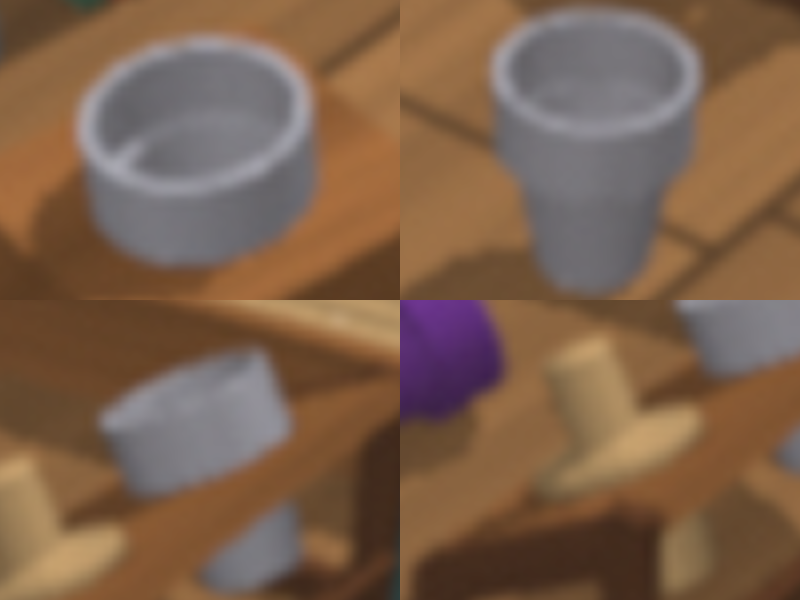

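```bash
cat > fit.py <<'E'
from h import *
from scipy.optimize import least_squares
d=pickle.load(open("cams.pkl","rb")); t,s=d["top"],d["side"]
th=np.linspace(0,2*np.pi,181)
def circ(x,y,z,yaw=0,tilt=0,r=34):
    R=Ro.from_euler("ZY",[yaw,tilt]).as_matrix()
    return np.array([x,y,z])+np.c_[r*np.cos(th),r*np.sin(th),0*th]@R.T
def bb(c,P):
    q=proj(c,P); return np.r_[q[:,0].min(),q[:,0].max(),q[:,1].min(),q[:,1].max()]
def px(ctr,b):
    b=np.array(b,float)/8; return np.r_[ctr[0]-25+b[:2],ctr[1]-18.75+b[2:]]
def run(f,x0,n):
    r=least_squares(f,x0); print(n,r.x.round(3),"res",r.fun.round(2)); return r.x
for n,z,tc,tb,sc,sb in [("base",90,(165,206),[83,302,36,252],(204,265),[77,313,36,196]),
                  ("loose",80,(281,241),[94,308,42,260],(312,228),[92,301,7,138])]:
    T,S=px(tc,tb),px(sc,sb)
    run(lambda p:np.r_[bb(t,circ(p[0],p[1],z))-T,bb(s,circ(p[0],p[1],z))-S],[600,0],n)
    run(lambda p:np.r_[bb(t,circ(p[0],p[1],z))-T],[600,0],n+" top")
T=px((415,210),[92,315,31,212]);S=px((357,155),[100,268,45,120])
Z=90+30*np.cos(np.pi/6)
p=run(lambda p:np.r_[bb(t,circ(p[0],p[1],Z,p[2],np.pi/6))-T,bb(s,circ(p[0],p[1],Z,p[2],np.pi/6))[:3]-S[:3]],[600,-300,0],"rackrim")
run(lambda p:np.r_[bb(t,circ(p[0],p[1],p[3],p[2],np.pi/6))-T,bb(s,circ(p[0],p[1],p[3],p[2],np.pi/6))[:3]-S[:3]],[600,-300,0,110],"rackrim freez")
print("slot",p[:2]-15*np.array([np.cos(p[2]),np.sin(p[2])]))
# rack yaw from tamper flange
T=px((370,210),[86,298,70,260])
q=run(lambda p:(bb(t,circ(p[0],p[1],p[3] if len(p)>3 else 95,p[2],np.pi/6))-T)[[0,1,3]],[600,-200,0],"tamper flange")
E
python3 fit.py
```

```text
base [555.703 298.274] res [ 0.52 -0.44  0.36 -0.42  0.33 -0.33  0.59 -0.39]
base top [555.625 298.369] res [ 0.48 -0.48  0.39 -0.39]
loose [465.068  -4.931] res [ 0.4  -0.12  0.62 -0.33  0.03 -0.44  0.63 -0.49]
loose top [465.443  -4.57 ] res [ 0.26 -0.26  0.48 -0.47]
rackrim [ 5.54709e+02 -3.45071e+02  2.10000e-01] res [ 0.29 -0.02  0.52 -0.08  0.17 -0.79  0.01]
rackrim freez [ 5.54460e+02 -3.44415e+02  8.60000e-02  1.18329e+02] res [ 0.4  -0.13  0.59 -0.12  0.02 -0.67 -0.05]
slot [ 540.03799566 -348.19328621]
tamper flange [ 5.39659e+02 -2.30552e+02  1.70000e-02] res [ 0. -0. -0.]
```

Run:
```python
from h import *
d=pickle.load(open("cams.pkl","rb")); t=d["top"]
cv2.imwrite("pics/rack.png",crop(t,(391,216),125,65,6.4))
```

```text
(no output)
```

View pics/rack.png

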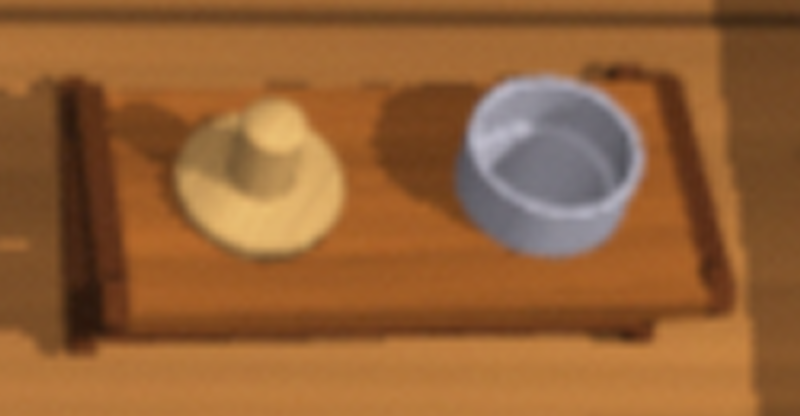

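```bash
cat >> fit.py <<'E'
print("----")
C=np.array([[103,92],[655,82],[128,333],[708,315]])/6.4+[391-62.5,216-32.5]
def rk(p):
    c,s_=np.cos(p[2]),np.sin(p[2]);P=np.array([[p[4],p[3],90-p[4]*np.tan(np.pi/6)],[p[4],-p[3],90-p[4]*np.tan(np.pi/6)],[-p[4],p[3],90+p[4]*np.tan(np.pi/6)],[-p[4],-p[3],90+p[4]*np.tan(np.pi/6)]])
    return P@np.array([[c,s_,0],[-s_,c,0],[0,0,1]])+[p[0],p[1],0]
p=run(lambda p:(proj(t,rk(p))-C).ravel(),[540,-290,0,115,60],"rack"); y=p[2]
for k in (57,-57): print("slot",p[:2]+k*np.array([-np.sin(y),np.cos(y)]))
T=px((415,210),[92,315,31,212])
for z in (116,118):
  for yy in (.03,.05): run(lambda p:np.r_[bb(t,circ(p[0],p[1],z,yy,np.pi/6))-T,bb(s,circ(p[0],p[1],z,yy,np.pi/6))[:3]-S[:3]],[554,-345],(z,yy))
E
python3 fit.py | sed 1,/----/d
python3 - <<'E'
from bench import arm
from h import *
def R(axis,yaw,closing):  # tool z = -axis, y=closing dir
    z=-np.array(axis);y=np.array(closing,float);y-=z*(y@z);y/=np.linalg.norm(y);return Ro.from_matrix(np.c_[np.cross(y,z),y,z]).as_rotvec()
a=np.array([.5*np.cos(.03),.5*np.sin(.03),3**.5/2])
yv=np.array([-np.sin(.03),np.cos(.03),0])
for sg in (1,-1):
  for n,ax,cl,P in [("rack-y",a,yv*sg,np.array([554,-345,116])),("rack+100",a,yv*sg,np.array([554,-345,116])+100*a),("rackslope",a,sg*np.r_[1.,0,0],np.array([554,-345,116])),
    ("loose",[0,0,1],[0,sg,0],np.array([465,-5,63])),("stand",[0,0,1],[0,sg,0],np.array([555,298,130])),("stand x",[0,0,1],[sg,0,0],np.array([555,298,130]))]:
    q=arm.ik(P,R(ax,0,cl)); print(n,sg,None if q is None else np.round(q,2))
E
```

```text
rack [ 5.34268e+02 -2.87872e+02  2.80000e-02  1.14821e+02  4.99930e+01] res [-0.37  0.17 -0.56  0.02  0.34 -0.54  0.54  0.37]
slot [ 532.69074641 -230.89392449]
slot [ 535.84430651 -344.85029798]
(116, 0.03) [ 554.92  -345.415] res [ 0.61 -0.12  0.54 -0.25 -0.02 -0.61  0.69]
(116, 0.05) [ 554.896 -345.374] res [ 0.57 -0.11  0.54 -0.24  0.   -0.63  0.61]
(118, 0.03) [ 554.583 -344.653] res [ 0.53 -0.17  0.58 -0.18 -0.04 -0.61  0.25]
(118, 0.05) [ 554.559 -344.612] res [ 0.49 -0.15  0.58 -0.16 -0.01 -0.63  0.17]
rack-y 1 [-0.52  0.81  1.11 -0.26  1.68 -2.08]
rack+100 1 [-0.49  0.8   0.9  -0.26  1.9  -2.11]
rackslope 1 [-0.52  0.81  1.11 -0.26  1.68 -0.48]
loose 1 [-0.16  0.41  1.98 -0.    0.75 -1.73]
stand 1 [ 0.38  0.5   1.55 -0.    1.09 -1.19]
stand x 1 [ 0.38  0.5   1.55 -0.    1.09  0.38]
rack-y -1 [-0.52  0.81  1.11 -0.26  1.68  1.06]
rack+100 -1 [-0.49  0.8   0.9  -0.26  1.9   1.03]
rackslope -1 [-0.52  0.81  1.11 -0.26  1.68  2.66]
loose -1 [-0.16  0.41  1.98 -0.    0.75  1.41]
stand -1 [ 0.38  0.5   1.55 -0.    1.09  1.95]
stand x -1 [ 0.38  0.5   1.55 -0.    1.09 -2.76]
```

```bash
cat >> h.py <<'E'
def tool(axis,closing):
    z=-np.array(axis,float);y=np.array(closing,float);y-=z*(y@z);y/=np.linalg.norm(y)
    return Ro.from_matrix(np.c_[np.cross(y,z),y,z]).as_rotvec()
UP=[0,0,1]
def snap(arm,n,file,ctr=None,**k):
    c=arm.camera(n); im=c["color"][:,:,::-1] if ctr is None else crop(c,ctr,**k); cv2.imwrite("pics/"+file,im); return c
def st(arm,m=""):
    s=arm.state(); print(m,round(s["time"],2),s["ee_pos"].round(1),"F",s["force"].round(1),"op",round(s["opening"],1),"gf",round(s["grip_force"],1))
E
python3 - <<'E'
from bench import arm
from h import *
L=np.array([465.2,-4.8]); X=tool(UP,[1,0,0]); Y=tool(UP,[0,1,0])
arm.move_pose([*L,170],X)
arm.move_straight([*L,66],feed=150); st(arm,"at")
arm.grip(60); st(arm,"grip x")
arm.grip(88)
arm.move_straight([*L,110],feed=150)
arm.move_pose([*L,110],Y)
arm.move_straight([*L,66],feed=150)
arm.grip(60); st(arm,"grip y")
arm.move_straight([*L,190],feed=200); st(arm,"lift")
B=np.array([555.7,298.3])
arm.move_pose([*B,190],Y); st(arm,"over")
c=snap(arm,"top","t1.png"); d=snap(arm,"side","s1.png"); pickle.dump({"top":c,"side":d},open("c1.pkl","wb"))
cu=proj(d,[*B,130])[0]; print(cu)
a=np.hstack([crop(c,proj(c,[*B,130])[0],50,75),crop(d,cu,50,75)]); cv2.imwrite("pics/over1.png",a)
E
```

```text
at 3.04 [465.7  -5.1  66.4] F [ 0.  -1.3  0.6] op 88.1 gf 0.0
grip x 3.48 [465.9  -4.9  66.7] F [-0.9  0.4  6.6] op 69.6 gf 30.0
grip y 6.72 [465.9  -4.9  66.7] F [-0.4  0.3  6.7] op 66.9 gf 29.8
lift 7.49 [464.4  -4.6 189.2] F [-1.5  0.3 -1.2] op 67.3 gf 29.8
over 8.7 [555.3 297.  189.4] F [ 0.2 -0.5 -1.2] op 67.1 gf 29.8
[201.46807385 247.64775656]
```

View pics/over1.png

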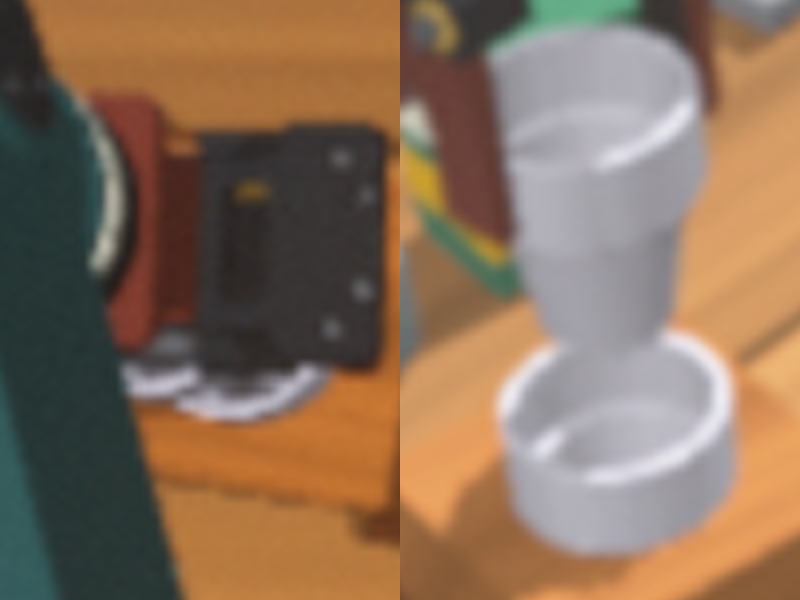

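Side crop: the held cup is over the base cup. Its foot spans x 543 to 668 with the bottom at y≈352, and the collar's right edge is at x≈707. The base rim spans x 498 to 734. I'll compare these with the predicted outline.

Run:
```python
from bench import arm
from h import *
st(arm)
d=pickle.load(open("c1.pkl","rb"))["side"]
B=np.array([555.7,298.3]); o=proj(d,[*B,130])[0]-[25,37.5]
P=arm.state()["ee_pos"]; th=np.linspace(0,6.283,100)
for n,dz,r in [("foot",-66,19.5),("shoulder",-16,34),("bodytop",-16,28),("rim",14,34)]:
    q=(proj(d,np.c_[P[0]+r*np.cos(th),P[1]+r*np.sin(th),0*th+P[2]+dz])-o)*8+[400,0]
    print(n,q.min(0).round(),q.max(0).round())
q=(proj(d,np.c_[B[0]+34*np.cos(th),B[1]+34*np.sin(th),0*th+90])-o)*8+[400,0]
print("base",q.min(0).round(),q.max(0).round())
```

```text
8.8 [555.7 296.6 189.9] F [ 0.2 -0.4 -2.6] op 67.1 gf 29.8
foot [539. 271.] [674. 357.]
shoulder [466. 106.] [706. 254.]
bodytop [487. 119.] [685. 240.]
rim [452.  23.] [696. 169.]
base [500. 330.] [731. 482.]
```

```bash
cat >> h.py <<'E'
def ee(arm,n=15):
    r=[]
    for _ in range(n): arm.pause(.01); r.append(arm.state())
    return np.mean([s["ee_pos"] for s in r],0),np.mean([s["force"] for s in r],0)
def lower(arm,B,z0,zend,fmax=8):
    e0,f0=ee(arm); print("start",e0.round(2),f0.round(2))
    z=z0
    while z>zend:
        z-=1.5; arm.move_straight([*B,z],feed=25)
        e,f=ee(arm,4); df=f-f0
        if abs(df).max()>3: print(round(z,1),e.round(1),df.round(1))
        if df[2]>fmax or np.hypot(*df[:2])>15: break
    return z,df
E
python3 - <<'E'
from bench import arm
from h import *
B=np.array([555.7,298.3])
e,_=ee(arm); print(e.round(2))
arm.move_straight([*B,165],feed=150); e,_=ee(arm); print(e.round(2))
C=B+(B-e[:2])*(np.hypot(*(B-e[:2]))>.3); print("cmd",C)
arm.move_straight([*C,130],feed=80)
print(lower(arm,C,130,103)); st(arm)
E
```

```text
[555.85 296.77 190.1 ]
[555.71 298.   165.21]
cmd [555.68829486 298.60419843]
start [555.86 298.69 130.03] [-0.03 -0.13 -1.15]
106.0 [556.1 298.7 106.7] [-0.7 -0.7  5.9]
104.5 [556.2 298.7 106.6] [-3.3 -2.6 16.6]
(104.5, array([-3.27898185, -2.61218052, 16.57113412]))
 14.9 [556.2 298.7 106.6] F [-4.1 -3.3 15.8] op 67.4 gf 29.9
```

Run:
```python
from bench import arm
from h import *
B=np.array([555.7,298.6])
arm.move_straight([*B,106.2],feed=25); st(arm)
arm.grip(88); arm.move_straight([*B,200],feed=150); st(arm,"up")
c=snap(arm,"side","s2.png"); top=crop(c,proj(c,[555,298,90])[0],50,75)
y=.03;a=np.array([.5*np.cos(y),.5*np.sin(y),3**.5/2]); G=np.array([554.8,-345.1,117])-14*a
O=tool(a,[-np.sin(y),np.cos(y),0])
arm.move_pose(G+130*a,O); st(arm,"above rack")
arm.move_straight(G+40*a,feed=200)
c=snap(arm,"side","s3.png"); cv2.imwrite("pics/two.png",np.hstack([top,crop(c,proj(c,[555,-345,130])[0],50,75)]))
e,f=ee(arm); print(e-G-40*a,f)
```

```text
15.15 [556.  298.7 106.6] F [-1.6 -0.5  5.6] op 67.8 gf 29.8
up 16.46 [555.1 298.4 199.2] F [ 0.4  0.5 -0.1] op 87.9 gf 0.0
above rack 18.81 [ 613.4 -342.   217.7] F [ 0.   0.2 -0.2] op 87.5 gf 0.0
[ 1.6572907  -0.30850676  1.56060454] [ 0.18071871 -0.24705158 -0.04383984]
```

View pics/two.png

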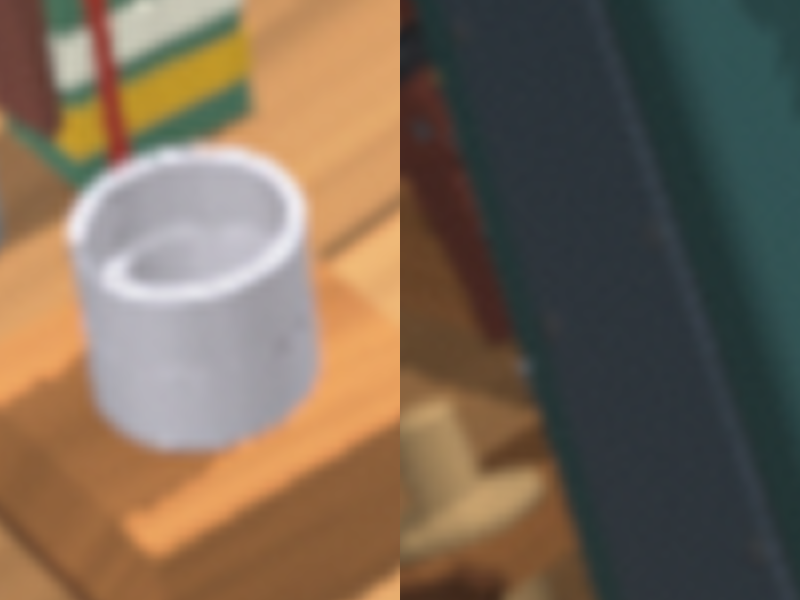

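The left crop shows the loose cup fully home, with its rim at (187,225). In the right crop the arm hides the rack cup, so I'll go in with force checks.

Run:
```python
from bench import arm
from h import *
y=.03;a=np.array([.5*np.cos(y),.5*np.sin(y),3**.5/2]); G=np.array([554.8,-345.1,117])-14*a
e0,f0=ee(arm)
for k in (20,10,5,0):
    arm.move_straight(G+k*a,feed=60); e,f=ee(arm,6); print(k,(e-G-k*a).round(1),(f-f0).round(1))
    if np.linalg.norm(f-f0)>8: print("contact"); raise SystemExit
arm.grip(60); st(arm,"grip")
e1,f1=ee(arm); print(f1-f0)
for k in (10,30,65):
    arm.move_straight(G+k*a,feed=80); e,f=ee(arm,6); print(k,(e-G-k*a).round(1),(f-f0).round(1))
st(arm)
arm.move_straight(G+95*a,feed=150)
```

```text
20 [-0.3  0.  -0.3] [-0.2 -0.   0.3]
10 [-0.3  0.1 -0.3] [-0.4  0.   0.2]
5 [-0.2  0.1 -0.2] [-0.5  0.4 -0.1]
0 [-0.3  0.1 -0.2] [-0.1  0.3  0.1]
grip 21.64 [ 547.9 -345.5  105. ] F [-0.3 -0.7  0.8] op 69.5 gf 30.0
[-0.41295583 -0.91522226  0.48055663]
10 [0.5 0.1 0.2] [-0.4  0.2 -1.1]
30 [ 0.2 -0.   0.1] [-0.3  0.1 -1.6]
65 [-0.2  0.1 -0.3] [-0.3  0.3 -1.5]
 23.18 [ 579.9 -344.2  160.8] F [ 0.5 -0.1 -0.9] op 69.6 gf 30.0
```

Run:
```python
from bench import arm
from h import *
Y=tool(UP,[0,1,0]); B=np.array([555.9,298.6])
arm.move_pose([560,-300,250],Y)
arm.move_pose([*B,220],Y); e,f=ee(arm,30); print(e,f); e,f=ee(arm,10)
d=snap(arm,"side","s4.png"); st(arm)
ctr=proj(d,[*B,160])[0]; o=ctr-[25,37.5]
im=crop(d,ctr,50,75); th=np.linspace(0,6.283,200); im2=im.copy()
def ring(c,r,z): 
    q=np.c_[c[0]+r*np.cos(th),c[1]+r*np.sin(th),0*th+z]; q=(proj(d,q)-o)*8; cv2.polylines(im2,[q.round().astype(int)],True,(0,0,255),1)
for dz,r in [(-66,19.5),(-16,34),(-16,28),(14,34)]: ring(e,r,e[2]+dz)
ring(B,34,120); ring(B,34,60)
cv2.imwrite("pics/over2.png",np.hstack([im,im2]))
```

```text
[556.42915676 297.768974   220.08997683] [ 0.00414701  0.0213044  -1.08820634]
 26.64 [556.  298.3 220. ] F [-0.4 -0.4 -1.3] op 69.6 gf 30.0
```

View pics/over2.png

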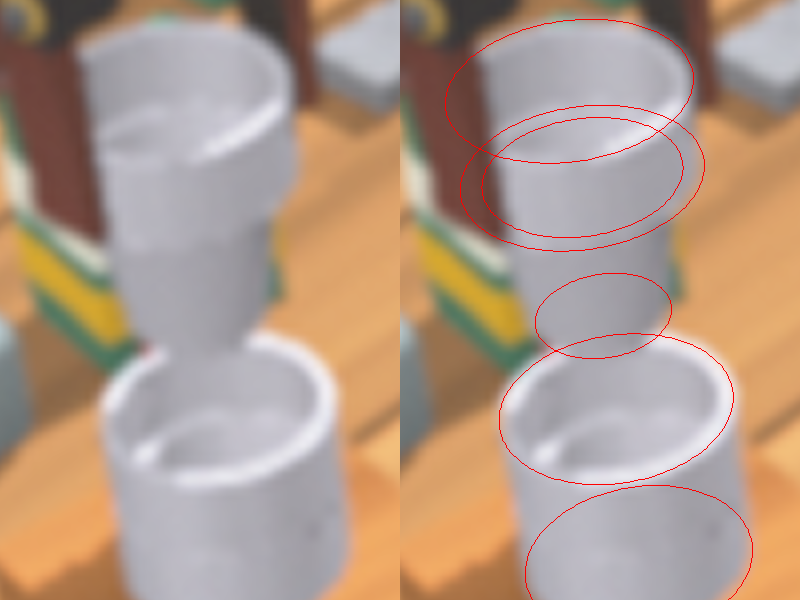

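The overlay agrees with the held cup to about 1 mm: rim front at (555,162), foot at (603,355). The stack rim matches at (617,410). I'll lower it now.

Run:
```python
from bench import arm
from h import *
B=np.array([555.9,298.6])
arm.move_straight([*B,190],feed=120); arm.pause(.2)
arm.move_straight([*B,162],feed=60)
z,df=lower(arm,B,162,133); print(z,df); st(arm)
```

```text
start [556.07 298.67 162.07] [-0.04 -0.04 -1.09]
136.5 [556.  298.6 137.5] [-2.7 -0.5  7.3]
135.0 [556.1 298.7 137.3] [-5.6 -1.5 16. ]
135.0 [-5.6013003  -1.51990842 15.97800242]
 33.08 [556.1 298.7 137.3] F [-6.  -1.8 14.5] op 69.6 gf 30.0
```

Run:
```python
from bench import arm
from h import *
B=np.array([555.9,298.6])
arm.move_straight([*B,136.8],feed=25); st(arm)
arm.grip(88); arm.move_straight([*B,250],feed=150)
arm.move_pose([420,0,300],tool(UP,[0,1,0])); arm.pause(.3)
t=arm.camera("top"); d=arm.camera("side"); st(arm)
ims=[]
for c,h in ((t,60),(d,75)):
    ctr=proj(c,[*B,100])[0]; o=ctr-[25,37.5]; im=crop(c,ctr,50,75); th=np.linspace(0,6.283,200)
    for z in (150,120,90,60):
        q=(proj(c,np.c_[B[0]+34*np.cos(th),B[1]+34*np.sin(th),0*th+z])-o)*8
        cv2.polylines(im,[q.round().astype(int)],True,(0,0,255),1)
    ims.append(im)
cv2.imwrite("pics/fin.png",np.hstack(ims))
```

```text
33.33 [556.2 298.7 137.4] F [-2.4 -1.3  7.6] op 69.5 gf 30.0
 36.41 [4.202e+02 3.000e-01 2.999e+02] F [0.1 0.6 0.3] op 88.1 gf 0.0
```

View pics/fin.png

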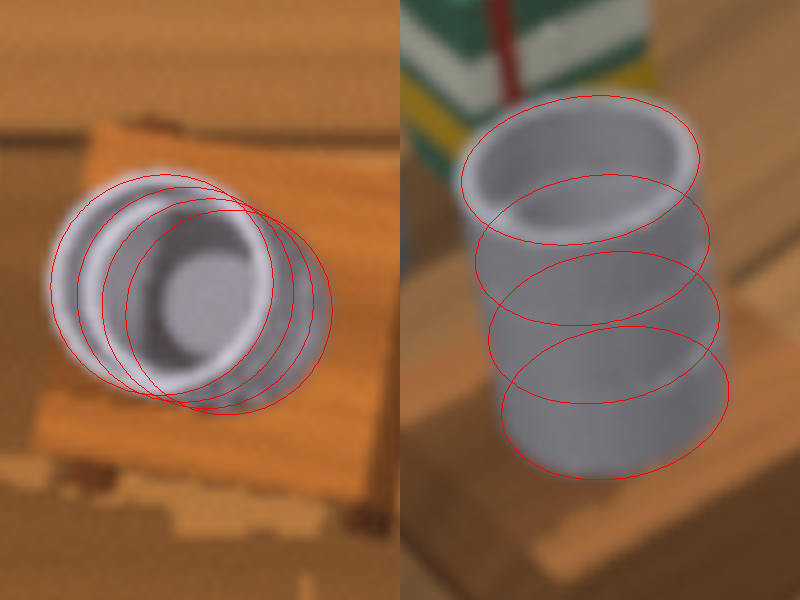

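Both views put the stack's rim within about 1 mm of a fully nested, upright stack: centre (160,281) in the top crop and (577,167) in the side crop. I'm handing in.

```bash
python3 -c "
from bench import arm
print(arm.finish_job())"
```

```text
the job is handed in; nothing more can be done
None
```

I nested both collared cups in the stand cup and handed the job in at about 36 s; the final pictures show one straight upright stack within about 1 mm of fully home, though the judge's verdict was not returned.

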